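# Pin a leather sole to the lasting board

### The job

Fasten the leather sole to the cork board by gently pressing its three broad-headed pins down with the fingertips, one after another, until each head is down on the leather: first the pin at the toe (the broad, rounded forefoot end), then the one at the heel, and last the one in the waist between them. Leave the spare pin in the board's corner standing as it is, do not pull any pin up, and do not disturb the other things on the bench.

Things in the scene. Friction and masses are not known exactly. Their poses are not given: they have to be found in the camera images.
- board: Cork board in a wooden frame, 190 x 295 mm, 18 mm thick, screwed to the bench, so it does not shift; it may lie in any direction. Origin at the centre of its underside; its y axis runs along its length towards the toe end of the sole, z up. Three pins stand along its middle line: toe pin at y = +85 mm, waist pin at 0, heel pin at y = -85 mm.
- sole: Light brown leather sole, 83 x 270 mm, 4 mm thick, fixed flat on the board; its top is 22 mm above the bench. Origin at the centre of its underside, y axis towards the toe. The toe end is the broad rounded one, the heel end the narrower one.
- toe_pin_head (a point): Pin at the toe (broad forefoot end of the sole): centre of the top face of its flat round steel head (18 mm across, 3 mm thick, on a thin upright shank). At the start the head's top stands 12 to 15 mm above the leather; when fully home it is 3 mm above it.
- toe_pin (a joint): How far the toe pin has been pressed down, in m: starts between -0.003 and 0; +0.009 is fully home (head on the leather), a hard stop; negative is pulled up. It slides straight down against about 5 N of friction and stays where it is left.
- heel_pin_head (a point): Pin at the heel (narrow end of the sole): centre of the top face of its flat round steel head (18 mm across, 3 mm thick, on a thin upright shank). At the start the head's top stands 12 to 15 mm above the leather; when fully home it is 3 mm above it.
- heel_pin (a joint): How far the heel pin has been pressed down, in m: starts between -0.003 and 0; +0.009 is fully home (head on the leather), a hard stop; negative is pulled up. It slides straight down against about 5 N of friction and stays where it is left.
- waist_pin_head (a point): Pin in the waist, midway between toe and heel pin: centre of the top face of its flat round steel head (18 mm across, 3 mm thick, on a thin upright shank). At the start the head's top stands 12 to 15 mm above the leather; when fully home it is 3 mm above it.
- waist_pin (a joint): How far the waist pin has been pressed down, in m: starts between -0.003 and 0; +0.009 is fully home (head on the leather), a hard stop; negative is pulled up. It slides straight down against about 5 N of friction and stays where it is left.
- spare_pin_head (a point): Spare pin of the same kind, standing in the bare cork near a corner of the board at the heel end, beside the sole (68 mm to the side of the board's middle line and 115 mm from its middle); centre of the top of its head, 12 to 15 mm above the cork. To be left alone.
- spare_pin (a joint): How far the spare pin has been pressed down, in m: starts between -0.003 and 0; +0.009 is fully home (head on the cork), a hard stop; negative is pulled up. It slides straight down against about 5 N of friction and stays where it is left.
- wax: Loose cake of yellow beeswax, 43 x 54 x 20 mm, lying on the board beside the sole about 35 to 45 mm towards the heel from the waist pin; leave alone. Origin at the centre of its underside.
- small_spool: Loose dark thread spool, 34 mm across and 45 mm tall, standing on the board on the other side of the sole, about 65 mm from its middle line; leave alone. Origin at the centre of its underside.
- dye: Loose dye bottle, 46 mm across, 85 mm tall, standing on the bench at the far left; leave alone. Origin at the centre of its underside.

How it is judged:
By the outcome, as a careful person would: the job done as asked, in the order asked, and still so for the second after the job is handed in, with the robot touching nothing.
It also fails if it takes over 45 s, if anything falls off the work surface, if the arm or the gripper's body presses on something with over 40 N, if the wrist force passes 120 N, or if a joint passes its speed limit or range.

### The arm

A 6-joint arm with a two-finger parallel gripper is mounted at the origin on a cart in front of the work surface, level with it; the furniture and walls round the work are solid. World frame = base frame: x ahead of the robot, y to its left, z up, the work surface at z = 0. Lengths are in m, angles in rad, forces in N, time in s.
With the tool pointing down it reaches from about 0.325 to 0.775 m from the base axis. Payload 5.5 kg.
Tool frame: the origin (TCP) lies at the very end of the fingers, on their centre line; the grasp point (between the pads) lies 19 mm behind it (manip.tcp_to_grasp is the z of the grasp point in the tool frame, in m); z points along the fingers, y is the direction in which the jaws open and shut (so a half turn about z gives the same grasp; the last joint's range is limited). The gripper opens to 88 mm and grips with 3 to 60 N. Pads are 20 mm wide; open, the fingers measure 115 mm over their backs; the gripper's body (75 mm by 178 mm) begins 61 mm behind the grasp point.
Start: joints at [-1.339, 0.091, 1.231, -0, 1.82, -0.057], TCP at [0.171, -0.575, 0.223] pointing down, gripper open.
Joint ranges: [-2.87, 2.87], [-0.86, 2.18], [0.17, 2.46], [-1.51, 4.65], [0.06, 2.69], [-2.65, 2.65]. Speed limits (rad/s): [2.57, 2.57, 3.01, 3.14, 3.14, 3.14].

### API

Orientations are given as [roll, pitch, yaw] about the fixed x, y, z axes, in that order (R = Rz(yaw) Ry(pitch) Rx(roll)).
In Python, from rig import manip gives the robot as it stands.
- The arm moves only by the tool step_arm, never from a script. Its argument "moves" is text: rows parted by semicolons, each of 7 numbers parted by spaces: the turn, a rotation vector about the tool's x, y, z in units of 8 degrees (1.0 is 8 degrees), then the shift along the tool's x, y, z in units of 25 mm (1.0 is 25 mm), then the opening, from 0 (shut) to 1 (fully open). In form: ax ay az x y z grip; .... A call has 1 to 5 rows; each row is the pose to reach, as a shift and turn from the pose commanded when the call began, along the tool's axes at that moment; what a row does not reach only later rows make up. A row lasts 1/10 s, in which the tool goes at most 50 mm and 8.59 degrees, less where a joint would pass 70% of its speed; a pose out of reach is approached as far as the arm can. A call with a gripper value outside its range is refused whole. The fingers move at their own pace and stop on an object; the grip force is fixed at half the most. Time passes only in rows, so rows that repeat a pose let the fingers close. It gives the time, the measured TCP pose, the force and the opening at its end, in the units of the state.
- manip.sense(): the state, without advancing time (a new reading comes with each control period).
- manip.snapshot(name): name is "scene" or "top" or "wrist"; returns the picture (480x640x3 uint8, red, green, blue); there is no depth.
- manip.get_calibration(name): a dict with "fovy" (degrees; the focal length in pixels is half the picture's height over the tangent of half this angle, whatever the lens; pixels are square), "cx", "cy" (the principal point, pixels), "extrinsics" (4x4, takes a point from world to camera coordinates). Camera axes: x right, y up, looking along -z (the intrinsics and any distortion apply to the point x, -y, -z); pixel columns grow to the right and rows downward; lengths in m; the calibration is good to about 2 mm. A picture is of the moment at which its call begins: read the wrist's pose just before it. get_calibration takes no time and is no camera call; for the wrist camera it gives the pose at the moment of the call.
- manip.finish_job(): hands the job in, once; it reports no verdict.
Trained networks look in the newest picture that a camera, given by its name, has taken for a name from the list of things; names that differ only in an ending like _2 or _b are one class to them, and where a whole thing is asked for, a point or a joint stands for the part that bears it (a point fixed in the world has none). Each returns a list of dicts, best first, with "confidence" (0 to 1); they miss things now and then, are a little off and sometimes report something else, mostly with a low value. They report only what shows in the picture. A call takes as long as a camera call.
- manip.trace(label, camera): "pixels" (480x640 bool, what is visible of it) and "bbox" ([left, top, width, height] in pixels, round what is visible of it).
- manip.tip_of(label, camera): "uv" ([column, row] in pixels: a listed point, or the origin of a listed thing).
The state is a dict: "clock": time; "joint_pos": joint angles; "qvel": joint speeds; "tau": joint torques, N m; "position": TCP position; "tcp_rot": TCP orientation; "ft_force": force on the tool from outside, world axes, zero at the start; "wrist_torque": the same for the moment, N m; "gripper_width": opening from 0.0 (shut) to 1.0 (fully open).
Only numpy, scipy, OpenCV 4.12 (cv2) and the standard library are available. Lean on these libraries where they do the work, as an engineer would, in place of code of your own. Each camera call takes 0.05 s, during which the arm holds its last target. There are 200 camera calls.

## Working session

There is one attempt and no reset: what is moved stays moved. The work goes in short steps, Python scripts to look and compute and a tool call to move; the robot and the scene stay as the last step left them, time stands still between calls to the robot, and variables do not carry over. Pictures are saved under pics/ and viewed, on a budget of 10 in all, crops included, one or two more only if the job needs it, and the job is handed in when it is done.

Besides the shell and the picture viewer there is one more tool, called after ">>>" by a JSON object that holds its "fn" and its "kwargs", one argument or row to a line. step_arm: Moves the arm, as the interface text tells. Its arguments: {"type":"object","properties":{"moves":{"type":"string"}},"required":["moves"]}

```bash
mkdir -p pics; cat > h.py <<'E'
from rig import manip
import numpy as np, cv2
def ray(c,uv):
    k=manip.get_calibration(c); f=240/np.tan(np.radians(k['fovy']/2)); E=np.array(k['extrinsics'])
    d=np.array([(uv[0]-k['cx'])/f,-(uv[1]-k['cy'])/f,-1.]); R=E[:3,:3]
    return -R.T@E[:3,3], R.T@d
def atz(c,uv,z):
    o,d=ray(c,uv); return o+d*(z-o[2])/d[2]
def proj(c,p):
    k=manip.get_calibration(c); f=240/np.tan(np.radians(k['fovy']/2)); E=np.array(k['extrinsics'])
    q=E[:3,:3]@p+E[:3,3]; return np.array([k['cx']-f*q[0]/q[2],k['cy']+f*q[1]/q[2]])
E
python3 - <<'E'
from h import *
np.set_printoptions(precision=4,suppress=True)
for c in ['scene','top']:
    im=manip.snapshot(c); cv2.imwrite(f'pics/{c}0.png',im[...,::-1]); k=manip.get_calibration(c); print(c,k.keys(),k['fovy'],ray(c,(320,240)))
    for l in ['toe_pin_head','heel_pin_head','waist_pin_head','spare_pin_head','board','sole','small_spool','wax','dye']:
        z=.036 if 'pin' in l else .02
        for r in manip.tip_of(l,c)[:3]: print(l,np.round(r['uv'],1),round(r['confidence'],2),atz(c,r['uv'],z))
s=manip.sense();print(s)
E
```

```text
scene dict_keys(['fovy', 'cx', 'cy', 'extrinsics']) 44.011737634041566 (array([-0.065 ,  0.5248,  0.8393]), array([ 0.5599, -0.4141, -0.7179]))
toe_pin_head [358.  232.4] 0.5 [ 0.5365 -0.0098  0.036 ]
heel_pin_head [300.5 285.1] 0.5 [0.4915 0.1538 0.036 ]
waist_pin_head [331.5 256.1] 0.44 [0.516  0.0682 0.036 ]
waist_pin_head [297.1 258.9] 0.26 [0.5464 0.1239 0.036 ]
spare_pin_head [320.6 318.6] 0.45 [0.4124 0.1673 0.036 ]
board [330.1 273.2] 0.93 [0.495  0.0863 0.02  ]
sole [335.2 263.6] 0.69 [0.5085 0.0646 0.02  ]
small_spool [299.  259.7] 0.96 [0.5549 0.1141 0.02  ]
wax [350.5 291.2] 0.8 [0.4403 0.0816 0.02  ]
dye [170.7 279.7] 0.94 [0.647  0.3312 0.02  ]
top dict_keys(['fovy', 'cx', 'cy', 'extrinsics']) 55.25877784605312 (array([0.3594, 0.0748, 0.9008]), array([ 0.222 ,  0.0316, -0.9746]))
toe_pin_head [376.9 253.9] 0.63 [ 0.5359 -0.0081  0.036 ]
heel_pin_head [292.7 272.2] 0.54 [0.4904 0.1506 0.036 ]
waist_pin_head [335.1 264.6] 0.57 [0.5101 0.0708 0.036 ]
spare_pin_head [284.1 312.4] 0.66 [0.4138 0.1605 0.036 ]
board [335.  265.9] 0.74 [0.5103 0.0708 0.02  ]
sole [336.8 265.1] 0.82 [0.5121 0.0674 0.02  ]
sole [378.  253.7] 0.64 [ 0.5397 -0.0117  0.02  ]
small_spool [315.9 236.4] 0.79 [0.5668 0.1119 0.02  ]
wax [330.5 299.9] 0.93 [0.444  0.0755 0.02  ]
dye [221.2 182.3] 0.62 [0.6676 0.3118 0.02  ]
{'clock': 1.0, 'joint_pos': array([-1.3387,  0.0911,  1.2307,  0.    ,  1.8198, -0.0567]), 'qvel': array([ 0.0016,  0.0014,  0.0005, -0.0003,  0.0009,  0.0007]), 'tau': array([ -0.0008, -44.6212, -40.6517,   0.0701,   0.0196,  -0.    ]), 'position': array([ 0.1709, -0.5752,  0.2226]), 'tcp_rot': array([-3.1416, -0.    ,  0.2888]), 'ft_force': array([0.1317, 0.6202, 0.4604]), 'wrist_torque': array([ 0.0039, -0.0344, -0.0109]), 'gripper_width': 0.999615874669477}
```

View pics/top0.png

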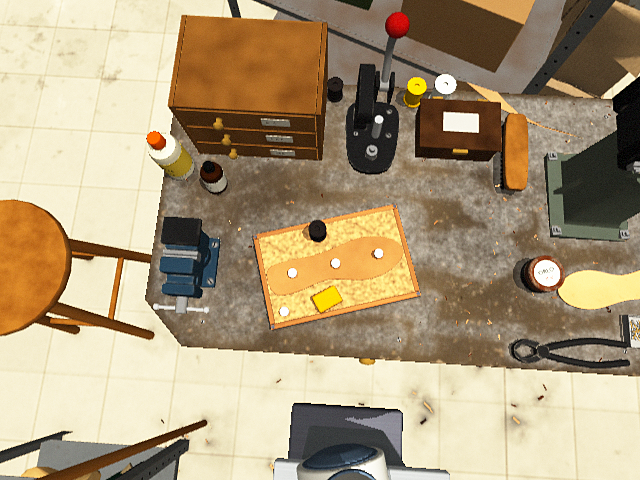

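View pics/scene0.png

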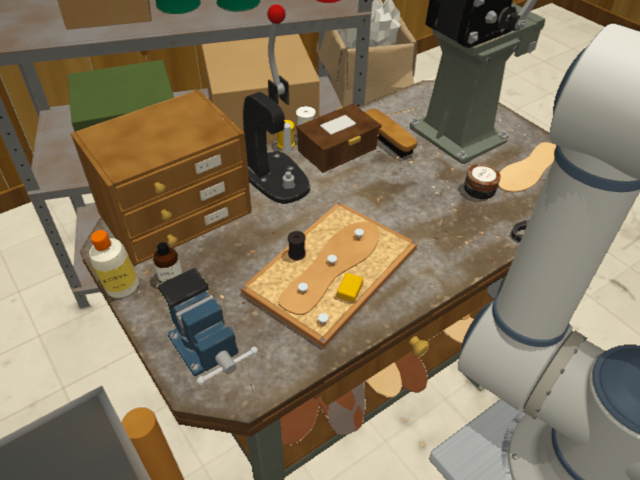

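The top picture shows the sole's broad toe at the right: toe pin (378,254), waist (335,264), heel (292,272), and spare pin at (284,311). The scene view agrees. The toe–heel spacing comes out at 0.166 m against the 0.170 m given. I'll move over the board with the fingers shut and look from close by.

>>> {"fn": "step_arm", "kwargs": {
  "moves": "0 0 0 1.2 -1.3 0 0;0 0 0 2.5 -2.6 0 0;0 0 0 3.7 -4 0 0;0 0 0 4.9 -5.3 0 0;0 0 0 6.1 -6.6 0 0"
}}

```text
clock: 1.5
position: [0.2705, -0.3719, 0.2227]
tcp_rot: [3.141, -0.0, 0.288]
ft_force: [1.0, -0.1, 0.2]
gripper_width: 0.583
```

>>> {"fn": "step_arm", "kwargs": {
  "moves": "0 0 0 1.2 -1.3 0 0;0 0 0 2.5 -2.6 0 0;0 0 0 3.7 -4 0 0;0 0 0 4.9 -5.3 0 0;0 0 0 6.1 -6.6 0 0"
}}

```text
clock: 2.0
position: [0.3697, -0.1703, 0.223]
tcp_rot: [3.141, -0.001, 0.289]
ft_force: [1.3, -0.4, 0.3]
gripper_width: 0.13
```

>>> {"fn": "step_arm", "kwargs": {
  "moves": "0 0 0 1.2 -1.3 0 0;0 0 0 2.5 -2.6 0 0;0 0 0 3.7 -4 0 0;0 0 0 4.9 -5.3 0 0;0 0 0 6.1 -6.6 0 0"
}}

```text
clock: 2.5
position: [0.4689, 0.0316, 0.2229]
tcp_rot: [3.141, -0.001, 0.289]
ft_force: [0.3, -0.0, 0.6]
gripper_width: 0.003
```

```bash
cat > look.py <<'E'
import sys
from h import *
np.set_printoptions(precision=4,suppress=True)
s=manip.sense(); print(s['clock'],s['position'],s['tcp_rot'],s['ft_force'],s['gripper_width'])
im=manip.snapshot('wrist'); cv2.imwrite(f'pics/{sys.argv[1]}.png',im[...,::-1])
for l in ['toe_pin_head','heel_pin_head','waist_pin_head','spare_pin_head']:
    for r in manip.tip_of(l,'wrist')[:2]: print(l,np.round(r['uv'],1),round(r['confidence'],2),atz('wrist',r['uv'],.0355))
E
python3 look.py w1
```

```text
2.5 [0.4689 0.0316 0.2229] [ 3.1412 -0.0009  0.2892] [ 0.3216 -0.0427  0.6345] 0.002793785869595282
toe_pin_head [380.6 159.7] 0.64 [ 0.5396 -0.0079  0.0355]
toe_pin_head [181.5 227.1] 0.5 [0.4183 0.1618 0.0355]
heel_pin_head [203.9 159.6] 0.66 [0.4899 0.1514 0.0355]
waist_pin_head [265.3 221.9] 0.74 [0.4474 0.0783 0.0355]
waist_pin_head [290.7 160.2] 0.68 [0.5132 0.0701 0.0355]
spare_pin_head [180.8 226.6] 0.66 [0.4182 0.158  0.0355]
```

View pics/w1.png

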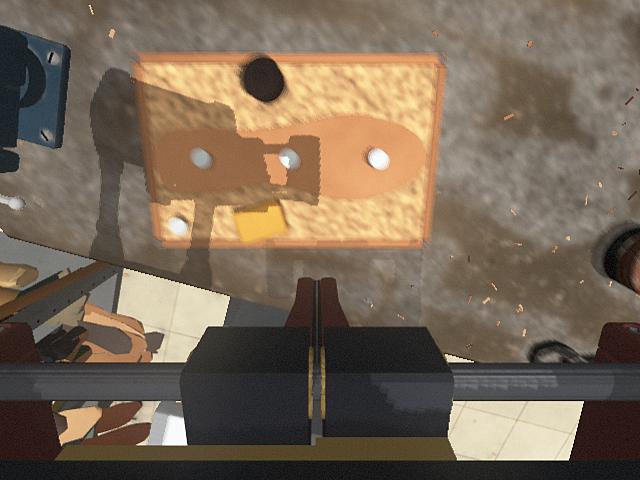

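The wrist view shows the toe pin head at (379,158), waist at (289,159), heel at (202,158) and spare at (178,226). The tips are near (318,280). The first waist hit was the wax. Next I'll move over the toe pin, at about (0.538, -0.008).

>>> {"fn": "step_arm", "kwargs": {
  "moves": "0 0 0 1.1 1.2 1 0;0 0 0 2.2 2.3 2 0;0 0 0 2.2 2.3 3.8 0;0 0 0 2.2 2.3 5.6 0;0 0 0 2.2 2.3 6 0"
}}

```text
clock: 3.25
position: [0.5339, -0.0115, 0.0666]
tcp_rot: [-3.138, 0.009, 0.286]
ft_force: [-0.7, 0.3, -0.4]
gripper_width: 0.006
```

```bash
python3 look.py w2
```

```text
3.25 [ 0.5339 -0.0115  0.0666] [-3.1384  0.0093  0.2858] [-0.6898  0.3098 -0.4491] 0.006407687442236715
toe_pin_head [319.4 266.4] 0.68 [ 0.5388 -0.0116  0.0355]
heel_pin_head [ 24. 267.] 0.69 [0.4885 0.1588 0.0355]
waist_pin_head [173.2 266.9] 0.64 [0.5146 0.0732 0.0355]
```

View pics/w2.png

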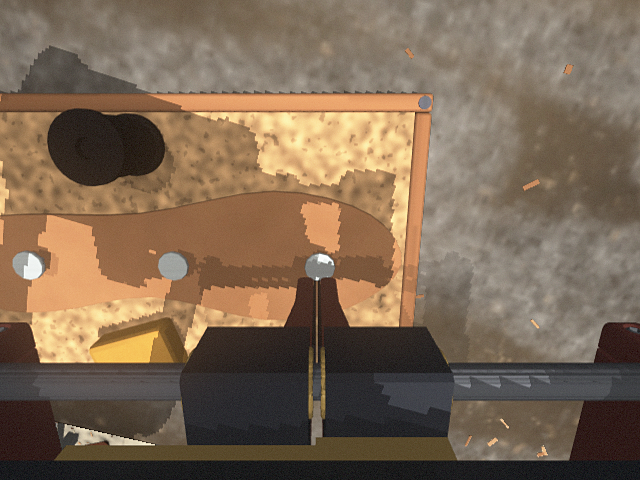

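The toe head is at (320,266), centred between the tips (column 318). I'll check that the arm has settled, then go down.

>>> {"fn": "step_arm", "kwargs": {
  "moves": "0 0 0 0 0 0.2 0;0 0 0 0 0 0.4 0;0 0 0 0 0 0.4 0"
}}

```text
clock: 3.8
position: [0.5374, -0.0097, 0.0625]
tcp_rot: [-3.142, 0.0, 0.289]
ft_force: [-0.4, -0.7, 0.5]
gripper_width: 0.007
```

```bash
python3 look.py w3
```

```text
3.8 [ 0.5374 -0.0097  0.0625] [-3.1415  0.0002  0.2891] [-0.4251 -0.672   0.5291] 0.00722741091047993
toe_pin_head [320.8 276.5] 0.79 [ 0.5378 -0.0119  0.0355]
heel_pin_head [ 21.3 273. ] 0.87 [0.4908 0.1528 0.0355]
heel_pin_head [193.3 256.6] 0.44 [0.5288 0.0604 0.0355]
waist_pin_head [166.7 274.9] 0.71 [0.5135 0.0729 0.0355]
```

>>> {"fn": "step_arm", "kwargs": {
  "moves": "0 0 0 0 0.1 0.3 0;0 0 0 0 0.1 0.6 0;0 0 0 0 0.1 0.9 0;0 0 0 0 0.1 1.0 0;0 0 0 0 0.1 1.1 0"
}}

```text
clock: 4.55
position: [0.5377, -0.0122, 0.0351]
tcp_rot: [-3.141, 0.001, 0.289]
ft_force: [-5.2, 0.1, 5.0]
gripper_width: 0.002
```

>>> {"fn": "step_arm", "kwargs": {
  "moves": "0 0 0 0 0 0.06 0;0 0 0 0 0 0.12 0;0 0 0 0 0 0.18 0;0 0 0 0 0 0.24 0;0 0 0 0 0 0.28 0"
}}

```text
clock: 5.05
position: [0.538, -0.0123, 0.0285]
tcp_rot: [-3.142, 0.0, 0.289]
ft_force: [-4.1, 0.8, 4.5]
gripper_width: 0.008
```

>>> {"fn": "step_arm", "kwargs": {
  "moves": "0 0 0 0 0 0.04 0;0 0 0 0 0 0.08 0;0 0 0 0 0 0.12 0;0 0 0 0 0 0.14 0;0 0 0 0 0 0.14 0"
}}

```text
clock: 5.55
position: [0.5381, -0.0122, 0.0253]
tcp_rot: [3.142, 0.0, 0.289]
ft_force: [-5.1, -0.4, 6.0]
gripper_width: 0.005
```

>>> {"fn": "step_arm", "kwargs": {
  "moves": "0 0 0 0 0 0.03 0;0 0 0 0 0 0.06 0;0 0 0 0 0 0.06 0"
}}

```text
clock: 5.85
position: [0.5382, -0.0122, 0.0252]
tcp_rot: [3.141, -0.0, 0.289]
ft_force: [-8.5, 0.8, 13.8]
gripper_width: 0.004
```

Force is rising with no further travel at z = 0.025, which is the height expected for home. One small extra press will confirm it, then I'll lift straight up.

>>> {"fn": "step_arm", "kwargs": {
  "moves": "0 0 0 0 0 0.05 0;0 0 0 0 0 0.05 0"
}}

```text
clock: 6.05
position: [0.5383, -0.0122, 0.0251]
tcp_rot: [3.141, -0.0, 0.289]
ft_force: [-12.0, 0.4, 18.5]
gripper_width: 0.006
```

>>> {"fn": "step_arm", "kwargs": {
  "moves": "0 0 0 0 0 -0.3 0;0 0 0 0 0 -1 0;0 0 0 0 0 -1.8 0;0 0 0 0 0 -1.8 0"
}}

```text
clock: 6.45
position: [0.5403, -0.0123, 0.0697]
tcp_rot: [3.14, -0.006, 0.289]
ft_force: [-0.4, -1.2, 0.7]
gripper_width: 0.004
```

```bash
python3 look.py w4
```

```text
6.45 [ 0.5403 -0.0123  0.0697] [ 3.1396 -0.0055  0.2888] [-0.4016 -1.1759  0.664 ] 0.0035989473895951456
toe_pin_head [315.  267.9] 0.6 [ 0.5416 -0.0101  0.0355]
heel_pin_head [ 27.6 277.2] 0.61 [0.4877 0.1489 0.0355]
waist_pin_head [169.6 272.8] 0.93 [0.514  0.0699 0.0355]
waist_pin_head [131.8 155.4] 0.49 [0.574  0.1005 0.0355]
```

View pics/w4.png

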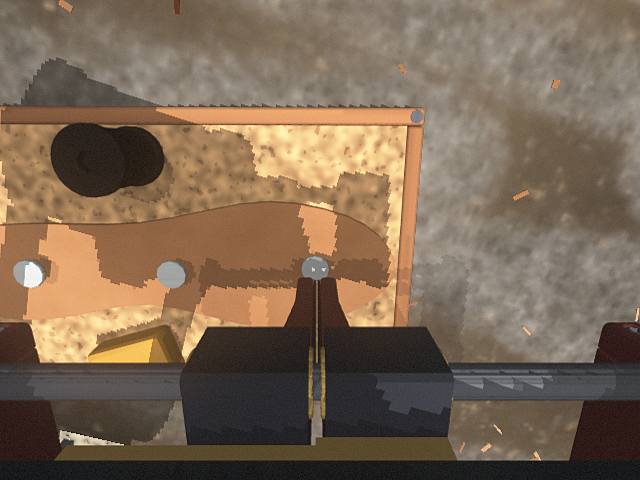

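Toe head (315,268) now looks smaller and flat on the leather. On to the heel pin, 170 mm away along tool -y.

>>> {"fn": "step_arm", "kwargs": {
  "moves": "0 0 0 0 -1.7 0 0;0 0 0 0 -3.4 0 0;0 0 0 0 -5.1 0 0;0 0 0 0 -6.8 0 0;0 0 0 0 -6.8 0 0"
}}

```text
clock: 7.2
position: [0.4879, 0.1547, 0.0658]
tcp_rot: [-3.14, 0.002, 0.294]
ft_force: [-0.4, -0.4, 0.5]
gripper_width: 0.008
```

>>> {"fn": "step_arm", "kwargs": {
  "moves": "0 0 0 0 0 0.2 0;0 0 0 0 0 0.3 0;0 0 0 0 0 0.3 0"
}}

```text
clock: 7.5
position: [0.4897, 0.1494, 0.0581]
tcp_rot: [3.141, 0.002, 0.287]
ft_force: [-0.4, -1.1, -0.2]
gripper_width: 0.004
```

```bash
python3 look.py w5
```

```text
7.5 [0.4897 0.1494 0.0581] [3.1414 0.0019 0.287 ] [-0.4223 -1.0992 -0.1962] 0.00366129059370735
toe_pin_head [605.2 270.6] 0.78 [ 0.5403 -0.0032  0.0355]
heel_pin_head [312.1 278.9] 0.95 [0.4889 0.1523 0.0355]
waist_pin_head [465.5 280. ] 0.94 [0.5129 0.0693 0.0355]
```

View pics/w5.png

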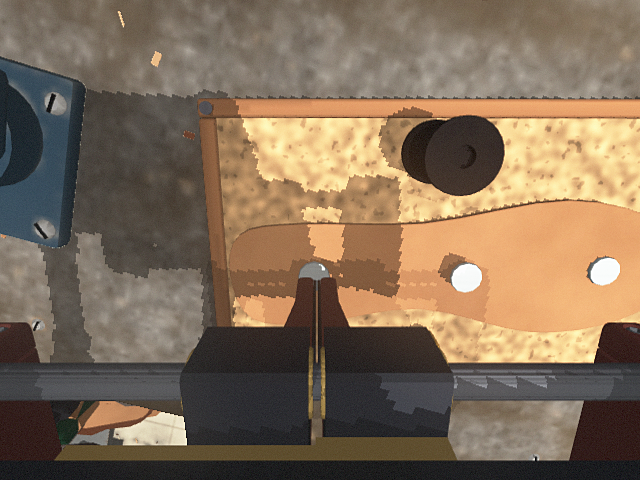

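The heel head is at (312,277), about 2 mm to tool -y of the tips. I'll correct by -0.08 and press.

>>> {"fn": "step_arm", "kwargs": {
  "moves": "0 0 0 0 -0.08 0.3 0;0 0 0 0 -0.08 0.6 0;0 0 0 0 -0.08 0.8 0;0 0 0 0 -0.08 0.9 0;0 0 0 0 -0.08 0.96 0"
}}

```text
clock: 8.25
position: [0.489, 0.1527, 0.0348]
tcp_rot: [-3.142, 0.001, 0.289]
ft_force: [0.0, -0.5, 0.6]
gripper_width: 0.002
```

>>> {"fn": "step_arm", "kwargs": {
  "moves": "0 0 0 0 0 0.06 0;0 0 0 0 0 0.12 0;0 0 0 0 0 0.18 0;0 0 0 0 0 0.24 0;0 0 0 0 0 0.28 0"
}}

```text
clock: 8.75
position: [0.4892, 0.1527, 0.029]
tcp_rot: [-3.142, 0.0, 0.289]
ft_force: [-4.4, -1.1, 4.2]
gripper_width: 0.008
```

>>> {"fn": "step_arm", "kwargs": {
  "moves": "0 0 0 0 0 0.04 0;0 0 0 0 0 0.08 0;0 0 0 0 0 0.12 0;0 0 0 0 0 0.16 0;0 0 0 0 0 0.16 0"
}}

```text
clock: 9.25
position: [0.4892, 0.1527, 0.0253]
tcp_rot: [-3.142, -0.0, 0.289]
ft_force: [-3.9, -0.4, 6.5]
gripper_width: 0.005
```

>>> {"fn": "step_arm", "kwargs": {
  "moves": "0 0 0 0 0 0.04 0;0 0 0 0 0 0.07 0;0 0 0 0 0 0.07 0"
}}

```text
clock: 9.55
position: [0.4893, 0.1527, 0.0251]
tcp_rot: [3.142, -0.001, 0.289]
ft_force: [-7.6, -2.3, 15.3]
gripper_width: 0.009
```

The heel pin is home, with the same stop height and force rise. One short extra press, then up and over to the waist pin.

>>> {"fn": "step_arm", "kwargs": {
  "moves": "0 0 0 0 0 0.04 0;0 0 0 0 0 0.04 0"
}}

```text
clock: 9.75
position: [0.4894, 0.1527, 0.0251]
tcp_rot: [3.141, -0.001, 0.289]
ft_force: [-11.5, -2.3, 20.5]
gripper_width: 0.008
```

>>> {"fn": "step_arm", "kwargs": {
  "moves": "0 0 0 0 0 -0.3 0;0 0 0 0 0 -1 0;0 0 0 0 0 -1.7 0;0 0 0 0 0 -1.7 0"
}}

```text
clock: 10.15
position: [0.4911, 0.1531, 0.0668]
tcp_rot: [3.141, -0.005, 0.289]
ft_force: [0.3, 0.5, 0.7]
gripper_width: 0.002
```

>>> {"fn": "step_arm", "kwargs": {
  "moves": "0 0 0 0 1.2 0 0;0 0 0 0 2.4 0 0;0 0 0 0 3.4 0 0;0 0 0 0 3.4 0.2 0;0 0 0 0 3.4 0.3 0"
}}

```text
clock: 10.65
position: [0.513, 0.0711, 0.0551]
tcp_rot: [-3.141, 0.001, 0.287]
ft_force: [0.9, 0.8, -0.4]
gripper_width: 0.002
```

```bash
python3 look.py w6
```

```text
10.65 [0.513  0.0711 0.0551] [-3.1407  0.0014  0.2875] [ 0.8509  0.7983 -0.4273] 0.0016774856396190858
toe_pin_head [467.1 274.4] 0.72 [ 0.54   -0.0058  0.0355]
waist_pin_head [317.4 279.6] 0.89 [0.5136 0.072  0.0355]
```

View pics/w6.png

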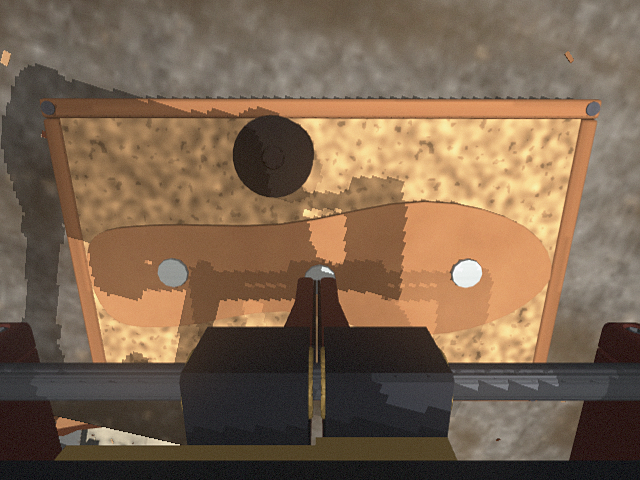

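The waist head is at (319,275), centred. Toe (467,273) and heel (172,273) are both flat on the leather. Pressing the waist pin.

>>> {"fn": "step_arm", "kwargs": {
  "moves": "0 0 0 0 0 0.3 0;0 0 0 0 0 0.5 0;0 0 0 0 0 0.65 0;0 0 0 0 0 0.73 0;0 0 0 0 0 0.8 0"
}}

```text
clock: 11.4
position: [0.5134, 0.0712, 0.0363]
tcp_rot: [-3.141, 0.0, 0.289]
ft_force: [-0.8, -0.5, -0.3]
gripper_width: 0.001
```

>>> {"fn": "step_arm", "kwargs": {
  "moves": "0 0 0 0 0 0.06 0;0 0 0 0 0 0.12 0;0 0 0 0 0 0.18 0;0 0 0 0 0 0.24 0;0 0 0 0 0 0.28 0"
}}

```text
clock: 11.9
position: [0.5136, 0.0712, 0.0303]
tcp_rot: [3.142, -0.0, 0.289]
ft_force: [-2.8, -0.4, 5.0]
gripper_width: 0.007
```

>>> {"fn": "step_arm", "kwargs": {
  "moves": "0 0 0 0 0 0.06 0;0 0 0 0 0 0.12 0;0 0 0 0 0 0.16 0;0 0 0 0 0 0.2 0;0 0 0 0 0 0.22 0"
}}

```text
clock: 12.4
position: [0.5136, 0.0712, 0.0253]
tcp_rot: [3.141, -0.001, 0.289]
ft_force: [-5.2, -0.5, 11.0]
gripper_width: 0.005
```

>>> {"fn": "step_arm", "kwargs": {
  "moves": "0 0 0 0 0 0.03 0;0 0 0 0 0 0.06 0;0 0 0 0 0 0.06 0"
}}

```text
clock: 12.7
position: [0.5137, 0.0712, 0.0252]
tcp_rot: [3.141, -0.001, 0.289]
ft_force: [-8.7, -1.0, 15.9]
gripper_width: 0.009
```

>>> {"fn": "step_arm", "kwargs": {
  "moves": "0 0 0 0 0 0.04 0;0 0 0 0 0 0.04 0"
}}

```text
clock: 12.9
position: [0.5138, 0.0712, 0.0251]
tcp_rot: [3.141, -0.001, 0.289]
ft_force: [-10.4, -1.2, 20.2]
gripper_width: 0.005
```

>>> {"fn": "step_arm", "kwargs": {
  "moves": "0 0 0 0 0 -0.3 0;0 0 0 0 0 -1.5 0;0 0 0 0 0 -3 0;0 0 0 0 0 -5 0;0 0 0 0 0 -6.5 0"
}}

```text
clock: 13.4
position: [0.5139, 0.0712, 0.1867]
tcp_rot: [3.141, -0.002, 0.289]
ft_force: [1.3, 0.2, -0.3]
gripper_width: 0.007
```

>>> {"fn": "step_arm", "kwargs": {
  "moves": "0 0 0 -1.3 0 0 0;0 0 0 -2.5 0 0 0;0 0 0 -2.5 0 0 0;0 0 0 -2.5 0 0 0"
}}

```text
clock: 13.8
position: [0.4539, 0.0534, 0.1841]
tcp_rot: [3.141, -0.001, 0.288]
ft_force: [-0.1, 0.2, 0.6]
gripper_width: 0.006
```

```bash
python3 look.py w7; python3 - <<'E'
from h import *
im=manip.snapshot('scene'); a=cv2.imread('pics/scene0.png')[200:350,220:430]; b=im[200:350,220:430,::-1]
cv2.imwrite('pics/s1.png',cv2.resize(np.vstack([a,b]),None,fx=2,fy=2,interpolation=3)); cv2.imwrite('pics/s1full.png',im[...,::-1])
E
```

```text
13.8 [0.4539 0.0534 0.1841] [ 3.1414 -0.0013  0.2884] [-0.0796  0.1524  0.6035] 0.005978672359029361
toe_pin_head [418.5 152.9] 0.66 [ 0.5392 -0.0109  0.0355]
heel_pin_head [220.3 153.4] 0.82 [0.4907 0.1501 0.0355]
heel_pin_head [319.  154.1] 0.73 [0.5141 0.0697 0.0355]
waist_pin_head [318.4 151.3] 0.78 [0.5161 0.0708 0.0355]
spare_pin_head [193.7 229.4] 0.59 [0.4184 0.1588 0.0355]
```

View pics/w7.png

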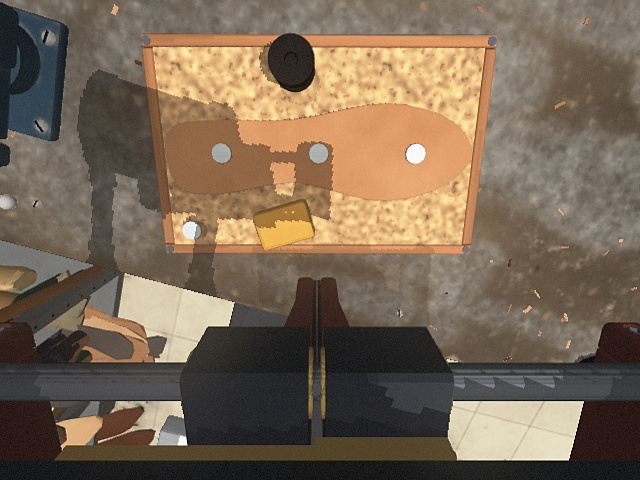

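View pics/s1.png

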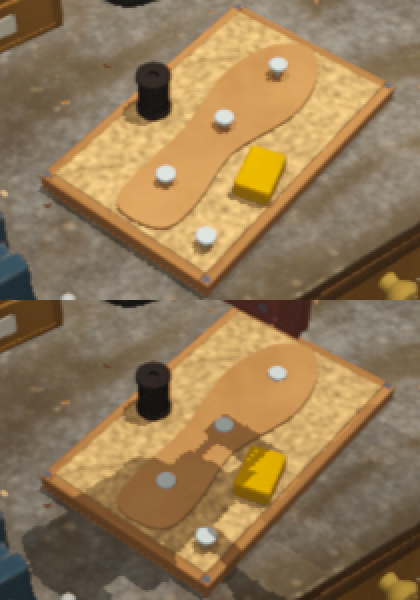

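The before/after scene crop shows all three sole pins flat on the leather: toe (278,372), waist (224,424) and heel (166,480). The spare pin still stands at (206,536), and the wax and spool are in the same places. Handing in.

```bash
python3 -c "
from rig import manip
print(manip.finish_job())"
```

```text
the job is handed in; nothing more can be done
None
```

I pressed the toe, heel and waist pins home in that order with the closed fingertips, then lifted clear and handed the job in at about 14 s.

- **Seating:** each pin stopped with the tip at z ≈ 0.025 m, the height of a head down on the leather. At that stop the vertical force rose to about 18–21 N with no further travel.
- **Sideways force:** it reached 10–12 N at the stops, but the pins showed no sideways shift.
- **Last pictures:** the final wrist and scene pictures show all three heads flat on the leather. The spare pin still stands, and the wax and spool are where they were. I did not compare the dye bottle before and after, but the arm never went near it.
- **Disagreement:** the detector sometimes swapped names (the wax as the waist pin, the waist as the heel). I settled those from the pictures and the known 85 mm spacing.

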